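# Click a connector hood into the latching test nest

## Task

Pick up the grey connector hood, set it down in the open bay of the test nest with its red face towards the brass probe plate, then slide it along under the rails until the sprung orange pawl has clicked out behind it and holds it there against the probe spring. How deep it catches differs each time, so feel for it: slide it gently, with little more force than the pawl needs, and do not ram it into the end stop. Leave the two reels, the tape and the screwdriver where they are.

Things in the scene. Friction and masses are not known exactly. Their poses are not given: they have to be found in the camera images.
- hood: Loose, unwired connector hood, about 0.15 kg, upright on the bench. Black foot 60 (x) x 46 (y) x 10 mm high; on it a grey body 60 x 28 (y) mm, top 47 mm above the underside: grip it across the 28 mm. Origin: centre of the underside; x points to the red front face, z up. Front and rear faces of foot and body are flush, 30 mm from the origin.
- hood_nose (a point): Point on the hood's red front face, 30 mm ahead of the hood's origin along its x and 20 mm above its underside.
- nest: Test nest, aluminium plate 270 x 100 x 8 mm fixed to the bench; its place and yaw vary. Origin on the underside, z up; the hood slides on its top (8 mm above the bench) along its +x, middle line y = 0. Plate from x = -130 to 140 mm. Nothing beside or over the lane is higher than 24 mm above the bench, save the blue end block (66 mm).
- bay (a point): Where to set the hood's origin down: middle of the open bay, on the nest's sliding floor, at nest x = -72 mm; axes as the nest's. Bay from nest x = -130 to -42 mm, open at the rear and above; side walls 54 mm apart, 20 mm high above the bench; then a funnel to x = -24 mm narrows it to 49 mm.
- rails (a point): On the sliding floor at the start of the overhanging lips, nest x = -34 mm. From here on lips 35 mm apart (underside 20.5, top 24 mm above the bench) cover the hood's foot on the -y side all along, on +y in part: the hood enters only by sliding from the bay.
- deepest (a point): On the sliding floor at nest x = 67.5 mm: furthest the hood's origin gets without force. A blue head with pawl, probe plate and end stop is clamped at a place that varies by 40 mm in x, not measured: caught, the hood's origin is at nest x = 25 to 65 mm; 2.5 mm beyond, it meets a rubber buffer (6 N/mm, 4 mm of give, then rigid). Sliding past the pawl takes 3 to 8 N; 35 N does damage.
- pawl (a joint): Orange sprung pawl on the head, at the lane's +y side, at foot height (top 22 mm above the bench): 0 m = out, standing 6.5 mm into the lane; grows as it is pushed sideways to nest +y, up to 0.009 m. Its ramp begins 19 mm before its square holding face. The passing hood pushes it back by 4 to 6.5 mm; it snaps to 0 once the foot's rear has passed the holding face.
- probe (a joint): Brass spring-loaded probe plate in front of the end stop, on the head: 0 m = fully forward; it grows as the hood's front face pushes it back along the nest's +x. About 0.008 m when the hood rests against the pawl's holding face, 0.0105 m where the black rubber end buffer begins; it springs back to 0 if the hood is not held. Its spring pushes back with 2 to 4 N.
- reel_green: Bystander: white reel with green winding, 76 mm across, 40 mm high, standing flat; origin at the centre of its underside.
- reel_blue: Bystander: white reel with blue winding, 76 mm across, 40 mm high, standing flat; origin at the centre of its underside.
- tape: Bystander: red tape roll, 64 mm across, 19 mm high, lying flat; origin at the centre of its underside.
- driver: Bystander: screwdriver lying on the bench; origin at its underside.

How it is judged (in metres and radians):
On the way, in this order (a step that is already met when the one before it is completed fails the run):
1. the hood stands on the floor of the nest's bay, red face forward (z of hood in the frame of nest below 0.011 m and x of hood in the frame of nest between -0.115 and -0.03 m and x of hood_nose in the frame of nest above -0.086 m and horizontal distance between hood_nose and rails below 0.055 m and y of hood in the frame of nest between -0.008 and 0.008 m and angle between the x axis of hood and the x axis of nest, either way round below 0.2 rad), for 0.1 s.
2. the hood rides over the pawl and pushes it back by more than 2.5 mm (value of joint pawl above 0.0025 m and contact force between hood and nest above 0.5 N and x of hood_nose in the frame of nest above -0.02 m), for 0.05 s.
At the end, for the whole second after the job is handed in: The hood is at rest flat on the nest's floor (within 3 mm), red face forward, in line with the nest (within 0.08 rad), the pawl is out behind it (joint under 1.5 mm) and holds it against the probe plate (pushed back more than 6 mm) (value of joint pawl below 0.0015 m and value of joint probe above 0.006 m and x of hood_nose in the frame of nest above 0.05 m and x of hood in the frame of nest above 0.02 m and z of hood in the frame of nest below 0.011 m and angle between the x axis of hood and the x axis of nest, either way round below 0.08 rad and linear speed of hood below 0.01 m/s); the robot touches nothing.
It fails at once if once under the rails, the hood bears on the nest (pawl, probe, buffer, walls or floor) with more than 35 N (contact force between hood and nest above 35 N and x of hood in the frame of nest above -0.055 m).
It fails at once if a reel, the tape or the screwdriver is moved by more than 2 cm (distance of any of reel_green, reel_blue, tape, driver from where it was at the start of the episode above 0.02 m).
It also fails if it takes over 61 s, if anything falls off the work surface, if the arm or the gripper's body presses on something with over 40 N, if the wrist force passes 120 N, or if a joint passes its speed limit or range.

## Robot

A 6-joint arm with a two-finger parallel gripper is mounted at the origin on the work surface. World frame = base frame: x ahead of the robot, y to its left, z up, the work surface at z = 0. Lengths are in mm, angles in rad, forces in N, time in s.
With the tool pointing down it reaches from about 250 to 725 mm from the base axis. Payload 9.7 kg.
Tool frame: the origin (TCP) lies midway between the tips of the shut fingers; the grasp point (between the pads) lies 19 mm behind it (manip.pinch_z is the distance from the TCP to the grasp point, in mm); z points along the fingers, y is the line along which they close (so a half turn about z gives the same grasp; the last joint's range is limited). The gripper opens to 85 mm and grips with 20 to 120 N. Pads are 22 mm wide; open, the fingers measure 114 mm over their backs; the gripper's body (76 mm by 85 mm) begins 54 mm behind the grasp point. The pads swing forward as they close: fully open they stand 13 mm farther back than shut.
Start: joints at [-1.23, 0.087, 0.176, 1.66, 0, 1.571], TCP at [183.83, -518.366, 231.284] pointing down, gripper open.
Joint ranges: [-3.13, 3.13], [-0.85, 1.81], [-1.15, 1.24], [-2.2, 2.28], [-1.44, 1.52], [-3.14, 3.14]. Speed limits (rad/s): [2.22, 2.22, 2.57, 3.14, 3.14, 3.14].

## Interface

Orientations are given as [roll, pitch, yaw] about the fixed x, y, z axes, in that order (R = Rz(yaw) Ry(pitch) Rx(roll)).
In Python, from plant import telemetry, vision, manip gives the robot as it stands. The module is installed in compiled form; this text tells all that it offers.
- The arm moves only by the tool servo_tool, never from a script. Its argument "series" is a list that holds one entry, the list of rows, each a list of 7 numbers: the shift along the world's x, y, z in mm, then the turn, a rotation vector about the world's x, y, z in rad, then the gripper command: -1 is fully open, 1 is shut, values between are in proportion. In form: [[[dx, dy, dz, wx, wy, wz, fingers], ...]]. A call has 1 to 12 rows; each row shifts and turns the commanded pose from where the row before left it; what a row does not reach is not made up. A row lasts 1/10 s, in which the tool goes at most 50 mm and 8.59 degrees, less where a joint would pass 70% of its speed; a pose out of reach is approached as far as the arm can. A call is refused whole if a number of a shift passes 50 or a number of a turn 0.15, either way. A call with a gripper value outside its range is refused whole. The fingers move at their own pace and stop on an object; "force" is the grip in N (left out, the last holds). Time passes only in rows, so rows that do not move let the fingers close. It gives the time, the measured TCP pose, the force, the opening and the grip force at its end, in the units of the state.
- telemetry.get_obs(): the state, without advancing time (a new reading comes with each control period).
- vision.snapshot(name): name is "side" or "top"; returns a dict with "frame" (400x640x3 uint8, red, green, blue), "mtx" (3x3 intrinsics, pixels), "k1" (the pictures are not rectified: a ray, as slopes to the right and down, at radius r is drawn at 1 + k1 r^2 times it, then the intrinsics apply), "rvec" (rotation vector, rad) and "tvec" (3), from world to camera coordinates, as OpenCV has them. Camera axes: x right, y down, z forward; pixel columns grow to the right and rows downward; lengths in mm; the calibration is good to about 2 mm. A picture is of the moment at which its call begins. There is no depth.
- manip.close_job(): hands the job in; it is judged then, once.
The state is a dict: "time_s": time; "q": joint angles; "joint_velocities": joint speeds; "effort": joint torques, N m; "tool_pos": TCP position; "eef_rot": TCP orientation; "force": force on the tool from outside, world axes, zero at the start; "torque": the same for the moment, N m; "gripper_width": finger opening in mm; "gripper_force": force on a finger pad.
Only numpy, scipy, OpenCV 4.12 (cv2) and the standard library are available. Lean on these libraries where they do the work, as an engineer would, in place of code of your own. Each camera call takes 0.05 s, during which the arm holds its last target. There are 200 camera calls.

## Working session

There is one attempt and no reset: what is moved stays moved. The work goes in short steps, Python scripts to look and compute and a tool call to move; the robot and the scene stay as the last step left them, time stands still between calls to the robot, and variables do not carry over. Pictures are saved under pics/ and viewed, at most 10 in all, crops included, and the job is handed in when it is done.

Besides the shell and the picture viewer there is one more tool, called after "Call:" by a JSON object that holds its "api" and its "payload". servo_tool: Moves the arm, as the interface text tells. Its arguments: {"type":"object","properties":{"series":{"type":"array"},"force":{"type":"number"}},"required":["series"]}

```bash
mkdir -p pics; cat > h.py <<'E'
import numpy as np, cv2
from plant import telemetry, vision, manip
def snap(n,f=None):
    s=vision.snapshot(n)
    if f: cv2.imwrite('pics/'+f,cv2.cvtColor(s['frame'],cv2.COLOR_RGB2BGR))
    np.savez('cal_'+n,**{k:s[k] for k in('mtx','k1','rvec','tvec')}); return s
def w(n,u,v,z):
    c=np.load('cal_'+n+'.npz'); K=c['mtx'];D=np.array([float(c['k1']),0,0,0])
    p=cv2.undistortPoints(np.array([[[u,v]]],float),K,D)[0,0]
    R=cv2.Rodrigues(c['rvec'])[0];t=c['tvec'].ravel()
    o=-R.T@t;d=R.T@np.array([p[0],p[1],1]); return (o+d*(z-o[2])/d[2]).round(1)
def px(n,P):
    c=np.load('cal_'+n+'.npz')
    return cv2.projectPoints(np.array([P],float),c['rvec'],c['tvec'],c['mtx'],np.array([float(c['k1']),0,0,0]))[0].ravel().round(1)
E
python3 - <<'E'
from h import *
for n in('top','side'):
    s=snap(n,n+'0.png'); print(n,-cv2.Rodrigues(s['rvec'])[0].T@s['tvec'].ravel(),s['k1'])
print(telemetry.get_obs())
E
```

```text
top [502.19348951  25.38218792 972.54933355] -0.01910273579143263
side [455.0085351  658.35805788 788.11745499] -0.06913677293972899
{'time_s': 0.1, 'q': array([-1.22997142e+00,  8.74132543e-02,  1.75228312e-01,  1.65979534e+00,
        1.73286453e-05,  1.57081927e+00]), 'joint_velocities': array([ 0.00017835, -0.00252705,  0.00016131,  0.00122326, -0.00054989,
       -0.00062775]), 'effort': array([ 2.15525230e-03, -5.21563697e+01,  4.65652728e+01,  1.59517938e-02,
        6.22091170e-05,  1.57458823e-05]), 'tool_pos': array([ 183.7840896 , -518.17547922,  230.65713225]), 'eef_rot': array([-3.14040870e+00, -1.73014689e-05,  3.40801943e-01]), 'force': array([ 0.09665464,  0.08836613, -0.07564695]), 'torque': array([ 0.05116915,  0.03797634, -0.0182171 ]), 'gripper_force': 0.0, 'gripper_width': 85.40017640955254}
```

View pics/top0.png

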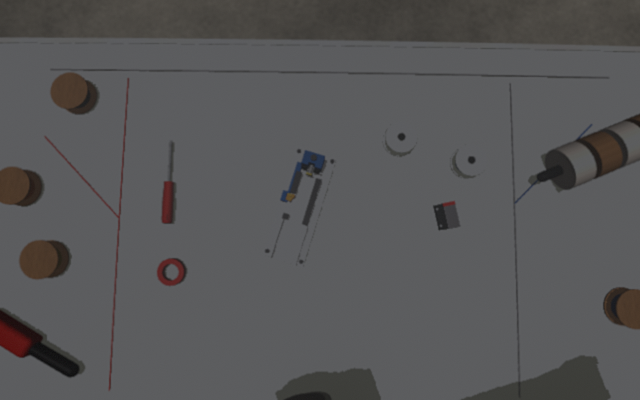

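View pics/side0.png

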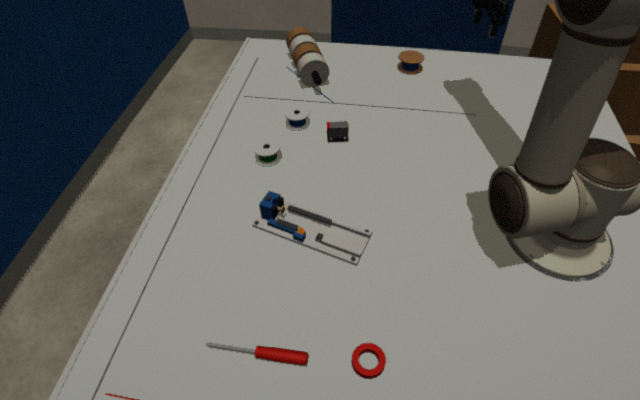

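The top view shows the hood at about (447,216) with its red end up, and the nest running from about (285,257) to (317,155), with the blue head at its far end. The reels are at (402,138) and (468,160). I'll enlarge the region around the hood and nest.

```bash
python3 - <<'E'
import cv2,numpy as np
i=cv2.imread('pics/top0.png')
a=cv2.resize(i[140:275,255:345],None,fx=4.4,fy=4.4,interpolation=cv2.INTER_CUBIC)
b=cv2.resize(i[190:240,425:470],None,fx=8,fy=8,interpolation=cv2.INTER_CUBIC)
c=np.zeros((600,790,3),np.uint8); c[:594,:396]=a[:594,:396]; c[:400,400:760]=b
c=np.clip(c.astype(float)*1.5,0,255).astype(np.uint8)
cv2.imwrite('pics/c1.png',c)
E
```

```text
(no output)
```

View pics/c1.png

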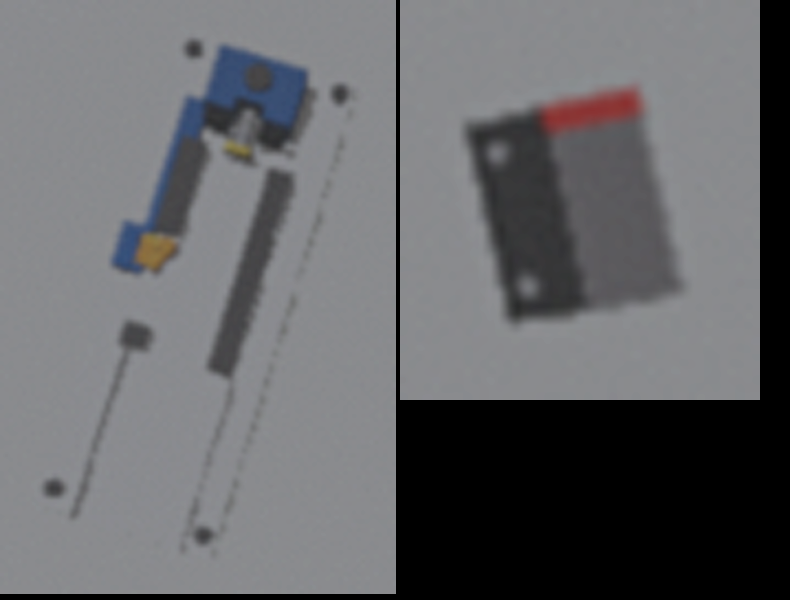

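```bash
python3 - <<'E'
from h import *
H=lambda u,v,z:w('top',(u-400)/8+425,v/8+190,z)
N=lambda u,v,z:w('top',u/4.4+255,v/4.4+140,z)
fl,fr,rl,rr=[H(*p,47) for p in((543,108),(638,88),(586,308),(686,290))]
print('hood',fl,fr,rl,rr,(fl+fr+rl+rr)/4,np.linalg.norm(fl-rl),np.linalg.norm(fr-rr),np.linalg.norm(fl-fr))
for a,b in((fl,rl),(fr,rr)): d=a-b;print(np.arctan2(d[1],d[0]))
a,b=H(470,122,10),H(513,320,10);print('foot',a,b,np.arctan2(*(a-b)[1::-1]))
S=[N(*p,8) for p in((193,48),(340,93),(53,488),(203,536))]
print('screws',*S,sum(S)/4)
for i,j in((0,2),(1,3),(0,1),(2,3)): d=S[i]-S[j];print(np.linalg.norm(d),np.arctan2(d[1],d[0]))
O=sum(S)/4
def loc(p,y,O=O): c,s=np.cos(y),np.sin(y);d=p-O;return (c*d[0]+s*d[1]).round(1),(-s*d[0]+c*d[1]).round(1)
y=np.mean([np.arctan2(*(S[0]-S[2])[1::-1]),np.arctan2(*(S[1]-S[3])[1::-1])]);print('yaw',y)
for nm,p in dict(wallLrear=(75,515,20),wallLf=(127,350,20),wallRrear=(183,550,20),wallRf=(231,390,20),lipRinr=(210,370,24),lipRinf=(268,172,24),lipRoutr=(230,376,24),lipLinf=(208,148,24),lipLinr=(183,240,24),block1=(222,46,66),block2=(306,70,66),platecR=(353,92,8),pawlL=(137,262,22),pawlR=(160,270,22),pawltip=(178,238,22),probe=(240,152,20)).items(): print(nm,loc(N(*p),y))
print(telemetry.get_obs()['time_s'])
E
```

```text
hood [ 592.6 -263.1   47. ] [ 598.8 -290.4   47. ] [ 535.7 -274.5   47. ] [ 541.2 -303.1   47. ] [ 567.075 -282.775   47.   ] 58.030767701280645 58.98347226130377 27.995178156246777
0.19773351184782892
0.21701392715699974
foot [ 591.7 -252.8   10. ] [ 533.2 -264.8   10. ] 0.20232162837830375
screws [718.8  70.5   8. ] [694.9 -10.4   8. ] [477.9 141.    8. ] [453.7  60.1   8. ] [586.325  65.3     8.   ]
251.00410355211324 -0.2847024610166344
251.29204125877126 -0.284367147682446
84.35650538043879 1.2835407111881092
84.44199192345003 1.2801335430394598
yaw -0.28453480434954015
wallLrear (np.float64(-134.7), np.float64(25.4))
wallLf (np.float64(-43.3), np.float64(25.6))
wallRrear (np.float64(-135.3), np.float64(-34.6))
wallRf (np.float64(-47.4), np.float64(-33.8))
lipRinr (np.float64(-40.6), np.float64(-20.1))
lipRinf (np.float64(69.8), np.float64(-18.1))
lipRoutr (np.float64(-40.5), np.float64(-31.1))
lipLinf (np.float64(72.7), np.float64(16.5))
lipLinr (np.float64(21.3), np.float64(14.4))
block1 (np.float64(119.3), np.float64(22.0))
block2 (np.float64(120.0), np.float64(-23.1))
platecR (np.float64(128.0), np.float64(-48.8))
pawlL (np.float64(3.0), np.float64(34.5))
pawlR (np.float64(2.5), np.float64(21.5))
pawltip (np.float64(21.8), np.float64(17.4))
probe (np.float64(76.2), np.float64(-0.3))
0.1
```

The hood is at about (567,-282) with yaw 0.205. The nest centre is at about (586,65) with yaw -0.2845. The measured sizes match the given ones. Next I move above the hood.

Call:
{"api": "servo_tool", "payload": {"series": [[[35, 21.5, -8, 0, 0, -0.0124, -1], [35, 21.5, -8, 0, 0, -0.0124, -1], [35, 21.5, -8, 0, 0, -0.0124, -1], [35, 21.5, -8, 0, 0, -0.0124, -1], [35, 21.5, -8, 0, 0, -0.0124, -1], [35, 21.5, -8, 0, 0, -0.0124, -1], [35, 21.5, -8, 0, 0, -0.0124, -1], [35, 21.5, -8, 0, 0, -0.0124, -1], [35, 21.5, -8, 0, 0, -0.0124, -1], [35, 21.5, -8, 0, 0, -0.0124, -1], [33, 21.4, -8, 0, 0, -0.0124, -1], [0, 0, 0, 0, 0, 0, -1]]], "force": 30}}

```text
time_s: 1.3
tool_pos: [569.3, -278.8, 140.6]
eef_rot: [-3.139, 0.002, 0.208]
force: [-1.0, 0.5, -0.9]
gripper_width: 85.8
gripper_force: 0.0
```

Call:
{"api": "servo_tool", "payload": {"series": [[[0, 0, -20, 0, 0, 0, -1], [0, 0, -20, 0, 0, 0, -1], [0, 0, -20, 0, 0, 0, -1], [0, 0, 0, 0, 0, 0, -1], [0, 0, 0, 0, 0, 0, -1]]]}}

```text
time_s: 1.8
tool_pos: [566.4, -282.1, 83.5]
eef_rot: [-3.141, 0.001, 0.204]
force: [-0.5, 0.3, 0.3]
gripper_width: 85.6
gripper_force: 0.0
```

```bash
python3 - <<'E'
from h import *
print(telemetry.get_obs()['tool_pos'],telemetry.get_obs()['eef_rot'])
a=snap('side')['frame'][60:190,230:400]
s=cv2.resize(cv2.cvtColor(a,cv2.COLOR_RGB2BGR),None,fx=4.5,fy=4.5,interpolation=cv2.INTER_CUBIC)
cv2.imwrite('pics/s2.png',s)
E
```

```text
[ 566.39916545 -282.10087414   83.51454843] [-3.14119550e+00  6.01750658e-04  2.04147814e-01]
```

View pics/s2.png

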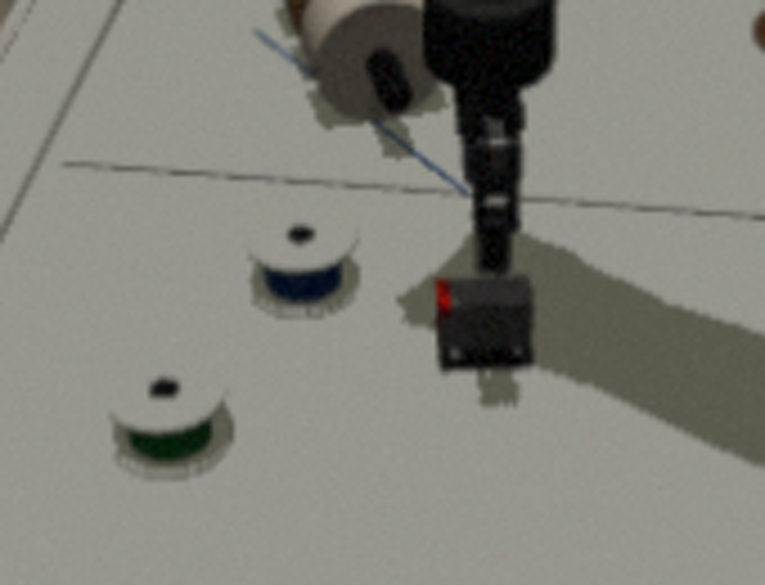

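The side crop shows the open gripper centred over the hood, fingers at about (497,250) and hood at (485,320). I descend and grip.

Call:
{"api": "servo_tool", "payload": {"series": [[[0, 0, -15, 0, 0, 0, -1], [0, 0, -15, 0, 0, 0, -1], [0, 0, -15, 0, 0, 0, -1], [0, 0, -16, 0, 0, 0, -1], [0, 0, 0, 0, 0, 0, -1], [0, 0, 0, 0, 0, 0, -1], [0, 0, 0, 0, 0, 0, 1], [0, 0, 0, 0, 0, 0, 1], [0, 0, 0, 0, 0, 0, 1], [0, 0, 0, 0, 0, 0, 1], [0, 0, 0, 0, 0, 0, 1], [0, 0, 0, 0, 0, 0, 1]]], "force": 40}}

```text
time_s: 3.05
tool_pos: [567.1, -282.2, 22.9]
eef_rot: [3.141, -0.001, 0.204]
force: [0.1, -1.0, 4.5]
gripper_width: 27.2
gripper_force: 41.1
```

Call:
{"api": "servo_tool", "payload": {"series": [[[0, 0, 25, 0, 0, 0, 1], [0, 0, 25, 0, 0, 0, 1], [0, 0, 20, 0, 0, 0, 1], [0, 0, 0, 0, 0, 0, 1]]]}}

```text
time_s: 3.45
tool_pos: [568.0, -282.5, 95.0]
eef_rot: [3.139, -0.003, 0.204]
force: [0.7, 0.3, -1.7]
gripper_width: 27.7
gripper_force: 40.5
```

Call:
{"api": "servo_tool", "payload": {"series": [[[-5.5, 36.8, 0, 0, 0, -0.0488, 1], [-5.5, 36.8, 0, 0, 0, -0.0488, 1], [-5.5, 36.8, 0, 0, 0, -0.0488, 1], [-5.5, 36.8, 0, 0, 0, -0.0488, 1], [-5.5, 36.8, 0, 0, 0, -0.0488, 1], [-5.5, 36.8, 0, 0, 0, -0.0488, 1], [-5.5, 36.8, 0, 0, 0, -0.0488, 1], [-5.5, 36.8, 0, 0, 0, -0.0488, 1], [-5.5, 36.8, 0, 0, 0, -0.0488, 1], [-5.5, 36.8, 0, 0, 0, -0.0493, 1], [0, 0, 0, 0, 0, 0, 1], [0, 0, 0, 0, 0, 0, 1]]]}}

```text
time_s: 4.65
tool_pos: [499.0, -32.5, 92.5]
eef_rot: [-3.053, 0.001, -0.114]
force: [0.2, 0.2, -1.3]
gripper_width: 27.2
gripper_force: 40.6
```

Call:
{"api": "servo_tool", "payload": {"series": [[[0, 0, -20, 0, 0, 0, 1], [0, 0, 0, 0, 0, 0, 1], [0, 0, 0, 0, 0, 0, 1]]]}}

```text
time_s: 4.95
tool_pos: [498.9, -31.9, 72.3]
eef_rot: [-3.053, 0.003, -0.113]
force: [0.1, -1.0, -1.3]
gripper_width: 27.1
gripper_force: 40.5
```

```bash
python3 - <<'E'
from h import *
o=telemetry.get_obs();print(o['tool_pos'],o['eef_rot'],o['gripper_width'])
a=snap('side')['frame'][160:280,240:400]; b=snap('top')['frame'][140:275,255:345]
s=np.zeros((600,800,3),np.uint8)
f=lambda a,k:cv2.resize(cv2.cvtColor(a,cv2.COLOR_RGB2BGR),None,fx=k,fy=k,interpolation=cv2.INTER_CUBIC)
a=f(a,3.2);b=f(b,3.2);s[:a.shape[0],:a.shape[1]]=a;s[:b.shape[0],512:800]=b
cv2.imwrite('pics/s3.png',np.clip(s*1.4,0,255).astype(np.uint8))
E
```

```text
[498.86529409 -31.90705427  72.32615698] [-3.05295946e+00  2.64116736e-03 -1.13325463e-01] 27.096805598063824
```

View pics/s3.png

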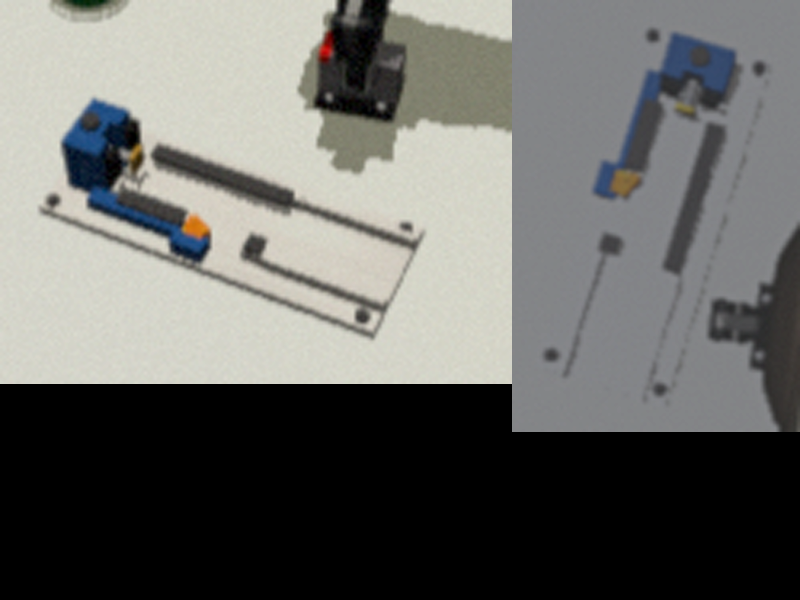

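The arm fell short and the tool is tilted by 0.09 rad. I check the joints before going on.

```bash
python3 - <<'E'
from h import *
o=telemetry.get_obs();print(o['q'].round(3))
E
```

```text
[-0.114 -0.033 -0.254  1.351  0.089  3.141]
```

Call:
{"api": "servo_tool", "payload": {"series": [[[0, 10, 0, 0, 0, 0, 1], [0, 0, 0, 0, 0, 0, 1]]]}}

```text
time_s: 5.25
tool_pos: [498.6, -26.4, 72.9]
eef_rot: [-3.049, 0.001, -0.105]
force: [-0.1, -0.6, -1.6]
gripper_width: 27.2
gripper_force: 40.5
```

```bash
python3 - <<'E'
from h import *
o=telemetry.get_obs();print(o['q'].round(3),o['eef_rot'])
E
```

```text
[-0.106 -0.035 -0.257  1.35   0.093  3.141] [-3.04855474e+00  1.20255607e-03 -1.04983353e-01]
```

The last joint sits at its limit. The same grasp also works with the tool turned the long way round (q6 ≈ -2.69), so I untilt and turn that way.

Call:
{"api": "servo_tool", "payload": {"series": [[[0, 0, 10, 0, 0, 0.1, 1], [0, 0, 10, -0.0926, 0, 0, 1], [0, 0, 0, 0, 0, 0.13, 1], [0, 0, 0, 0, 0, 0.14, 1], [0, 0, 0, 0, 0, 0, 1], [0, 0, 0, 0, 0, 0, 1]]]}}

```text
time_s: 5.85
tool_pos: [498.4, -26.8, 92.5]
eef_rot: [-3.141, 0.001, 0.26]
force: [1.0, -0.0, -1.9]
gripper_width: 27.4
gripper_force: 40.6
```

```bash
python3 - <<'E'
from h import *
o=telemetry.get_obs();print(o['q'].round(3),o['eef_rot'],o['tool_pos'])
E
```

```text
[-0.054 -0.041 -0.222  1.391 -0.     2.828] [-3.14148334e+00  1.13188314e-03  2.60206881e-01] [498.4030617  -26.76422566  92.4881581 ]
```

Call:
{"api": "servo_tool", "payload": {"series": [[[0.4, 3, 0, 0, 0, 0.145, 1], [0.4, 3, 0, 0, 0, 0.145, 1], [0.4, 3, 0, 0, 0, 0.145, 1], [0.4, 3, 0, 0, 0, 0.145, 1], [0.4, 3, 0, 0, 0, 0.145, 1], [0.4, 3, 0, 0, 0, 0.145, 1], [0.4, 3, 0, 0, 0, 0.145, 1], [0.4, 3, 0, 0, 0, 0.145, 1], [0.4, 3, 0, 0, 0, 0.145, 1], [0.4, 3, 0, 0, 0, 0.145, 1], [0.4, 3, 0, 0, 0, 0.145, 1], [0.4, 3, 0, 0, 0, 0.145, 1]]]}}

```text
time_s: 7.05
tool_pos: [503.2, 9.2, 92.3]
eef_rot: [-3.141, 0.001, 2.006]
force: [0.2, -1.1, -1.3]
gripper_width: 27.3
gripper_force: 40.5
```

Call:
{"api": "servo_tool", "payload": {"series": [[[0.4, 3, 0, 0, 0, 0.145, 1], [0.4, 3, 0, 0, 0, 0.145, 1], [0.4, 3, 0, 0, 0, 0.145, 1], [0.4, 3, 0, 0, 0, 0.145, 1], [0.4, 3, 0, 0, 0, 0.145, 1], [0.4, 3, 0, 0, 0, 0.145, 1], [0.4, 3, 0, 0, 0, 0.145, 1], [0.4, 3, 0, 0, 0, 0.145, 1], [0.4, 3, 0, 0, 0, 0.145, 1], [0.4, 3, 0, 0, 0, 0.145, 1], [0.4, 3, 0, 0, 0, 0.145, 1], [0.4, 3, 0, 0, 0, 0.145, 1]]]}}

```text
time_s: 8.25
tool_pos: [508.0, 45.2, 92.3]
eef_rot: [-3.142, 0.001, -2.537]
force: [0.1, -0.2, -0.8]
gripper_width: 27.5
gripper_force: 40.5
```

Call:
{"api": "servo_tool", "payload": {"series": [[[0.4, 3, 0, 0, 0, 0.145, 1], [0.4, 3, 0, 0, 0, 0.145, 1], [0.4, 3, 0, 0, 0, 0.145, 1], [0.4, 3, 0, 0, 0, 0.145, 1], [0.4, 3, 0, 0, 0, 0.145, 1], [0.4, 3, 0, 0, 0, 0.145, 1], [0.4, 3, 0, 0, 0, 0.145, 1], [0.4, 3, 0, 0, 0, 0.145, 1], [0.4, 3, 0, 0, 0, 0.145, 1], [0.4, 3, 0, 0, 0, 0.145, 1], [0.4, 3, 0, 0, 0, 0.145, 1], [0, 0, 0, 0, 0, 0, 1]]]}}

```text
time_s: 9.45
tool_pos: [512.4, 78.3, 92.3]
eef_rot: [-3.142, 0.001, -0.945]
force: [0.5, 0.3, -2.5]
gripper_width: 27.3
gripper_force: 40.6
```

Call:
{"api": "servo_tool", "payload": {"series": [[[0, 2, 0, 0, 0, 0.132, 1], [0, 2, 0, 0, 0, 0.132, 1], [0, 2, 0, 0, 0, 0.132, 1], [0, 1.8, 0, 0, 0, 0.132, 1], [0, 0, 0, 0, 0, 0.1325, 1], [0, 0, -20, 0, 0, 0, 1], [0, 0, -18, 0, 0, 0, 1], [0, 0, 0, 0, 0, 0, 1], [0, 0, 0, 0, 0, 0, 1]]]}}

```text
time_s: 10.35
tool_pos: [512.3, 85.8, 54.6]
eef_rot: [3.142, 0.002, -0.287]
force: [-0.5, -0.1, -1.1]
gripper_width: 27.6
gripper_force: 40.6
```

```bash
python3 - <<'E'
from h import *
o=telemetry.get_obs();print(o['tool_pos'],o['eef_rot'],o['q'].round(2))
a=snap('side')['frame'][170:280,240:400]
s=cv2.resize(cv2.cvtColor(a,cv2.COLOR_RGB2BGR),None,fx=5,fy=5,interpolation=cv2.INTER_CUBIC)
cv2.imwrite('pics/s4.png',np.clip(s*1.2,0,255).astype(np.uint8))
E
```

```text
[512.25096448  85.81802725  54.64416232] [ 3.14152049e+00  1.71156245e-03 -2.87335609e-01] [ 0.17  0.02 -0.23  1.32  0.   -2.69]
```

View pics/s4.png

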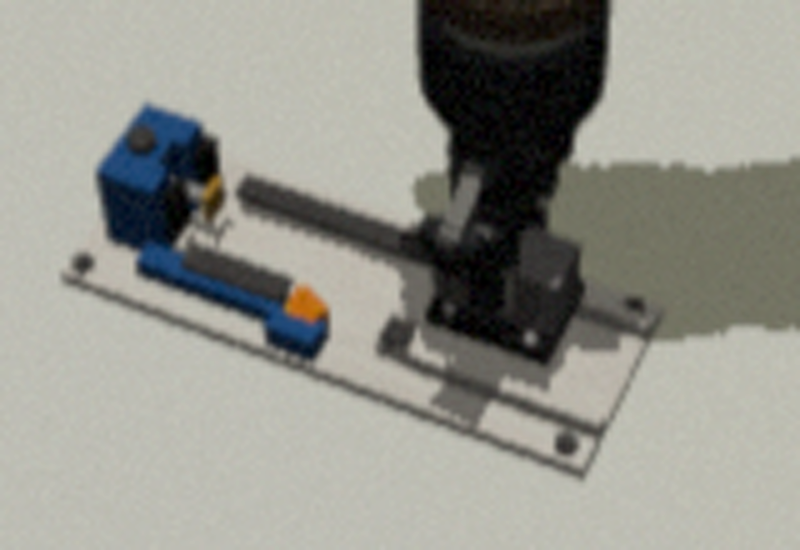

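The hood hangs over the bay with its foot's left bottom edge from (430,320) to (548,358), clear inside the +y wall line (390,352)-(600,432). I check this numerically.

```bash
python3 - <<'E'
from h import *
O=np.array([586.3,65.3]);y=-.2845
def L(u,v,z):
    p=w('side',u/5+240,v/5+170,z);d=p[:2]-O;c,s=np.cos(y),np.sin(y);return (c*d[0]+s*d[1]+5).round(1),(-s*d[0]+c*d[1]).round(1)
for n,a in dict(footfl=(430,320,32),footrl=(548,358,32),screwRr=(635,303,8),screwLr=(567,442,8),screwLf=(83,262,8),wallLr=(600,432,20),wallLf=(415,360,20),wallLr8=(600,432,8),wallRr=(655,318,20),lipRr=(415,258,24),lipRf=(245,200,24),lipRfo=(248,180,24)).items(): print(n,L(*a))
E
```

```text
footfl (np.float64(-45.5), np.float64(18.0))
footrl (np.float64(-102.5), np.float64(15.5))
screwRr (np.float64(-121.7), np.float64(-47.3))
screwLr (np.float64(-122.0), np.float64(38.3))
screwLf (np.float64(129.1), np.float64(38.9))
wallLr (np.float64(-135.8), np.float64(35.0))
wallLf (np.float64(-44.9), np.float64(33.2))
wallLr8 (np.float64(-133.4), np.float64(27.2))
wallRr (np.float64(-135.8), np.float64(-34.0))
lipRr (np.float64(-21.3), np.float64(-17.7))
lipRf (np.float64(68.6), np.float64(-16.4))
lipRfo (np.float64(73.3), np.float64(-28.4))
```

Call:
{"api": "servo_tool", "payload": {"series": [[[0.3, 1, -10, 0, 0, 0, 1], [0, 0, -8, 0, 0, 0, 1], [0, 0, 0, 0, 0, 0, 1], [0, 0, 0, 0, 0, 0, 1]]]}}

```text
time_s: 10.8
tool_pos: [512.5, 87.0, 36.1]
eef_rot: [3.141, 0.002, -0.284]
force: [0.2, 0.4, -1.9]
gripper_width: 27.4
gripper_force: 40.6
```

Call:
{"api": "servo_tool", "payload": {"series": [[[0, 0, -2, 0, 0, 0, 1], [0, 0, -2, 0, 0, 0, 1], [0, 0, 0, 0, 0, 0, 1], [0, 0, 0, 0, 0, 0, 1]]]}}

```text
time_s: 11.2
tool_pos: [512.7, 87.0, 32.4]
eef_rot: [-3.141, 0.001, -0.284]
force: [0.0, 0.4, -1.2]
gripper_width: 27.1
gripper_force: 40.6
```

Call:
{"api": "servo_tool", "payload": {"series": [[[0, 0, -1, 0, 0, 0, 1], [0, 0, -0.7, 0, 0, 0, 1], [0, 0, 0, 0, 0, 0, 1], [0, 0, 0, 0, 0, 0, 1]]]}}

```text
time_s: 11.6
tool_pos: [512.7, 87.0, 30.8]
eef_rot: [-3.141, 0.001, -0.283]
force: [-1.2, -0.4, 0.2]
gripper_width: 27.2
gripper_force: 40.8
```

The hood is inside the bay walls and about on the floor. I let go briefly so it seats, then regrip lightly for the slide.

Call:
{"api": "servo_tool", "payload": {"series": [[[0, 0, 0, 0, 0, 0, 0.1], [0, 0, 0, 0, 0, 0, 0.1], [0, 0, 0, 0, 0, 0, 0.1], [0, 0, 0, 0, 0, 0, 0.1], [0, 0, 0, 0, 0, 0, 1], [0, 0, 0, 0, 0, 0, 1], [0, 0, 0, 0, 0, 0, 1], [0, 0, 0, 0, 0, 0, 1], [0, 0, 0, 0, 0, 0, 1]]], "force": 25}}

```text
time_s: 12.5
tool_pos: [512.8, 87.0, 30.8]
eef_rot: [-3.141, 0.001, -0.284]
force: [0.7, 0.1, 2.2]
gripper_width: 27.4
gripper_force: 26.2
```

```bash
python3 - <<'E'
from h import *
o=telemetry.get_obs();print(o['tool_pos'],o['eef_rot'],o['force'],o['gripper_width'])
a=snap('side')['frame'][170:280,240:400]
s=cv2.resize(cv2.cvtColor(a,cv2.COLOR_RGB2BGR),None,fx=5,fy=5,interpolation=cv2.INTER_CUBIC)
cv2.imwrite('pics/s5.png',np.clip(s*1.2,0,255).astype(np.uint8))
E
```

```text
[512.77627306  87.00083315  30.76924271] [-3.14135653e+00  1.07708642e-03 -2.83506101e-01] [0.67838207 0.05203308 2.23395761] 27.384866727286244
```

View pics/s5.png

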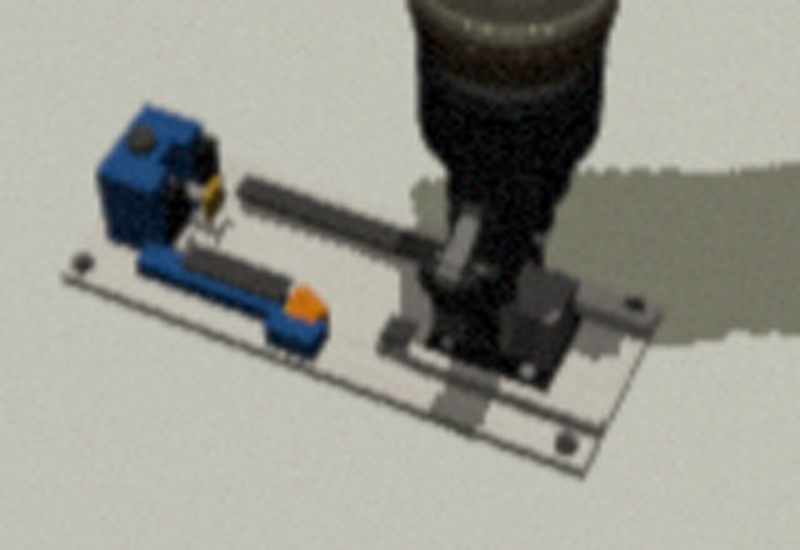

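The hood is seated between the bay walls, foot edge (425,345)-(550,388), parallel to the lane. I start sliding.

Call:
{"api": "servo_tool", "payload": {"series": [[[1.92, -0.56, 0, 0, 0, 0, 1], [1.92, -0.56, 0, 0, 0, 0, 1], [1.92, -0.56, 0, 0, 0, 0, 1], [1.92, -0.56, 0, 0, 0, 0, 1], [1.92, -0.56, 0, 0, 0, 0, 1], [1.92, -0.56, 0, 0, 0, 0, 1]]]}}

```text
time_s: 13.15
tool_pos: [524.4, 83.6, 30.8]
eef_rot: [-3.141, 0.001, -0.284]
force: [-2.1, 0.4, 4.5]
gripper_width: 27.7
gripper_force: 26.6
```

Call:
{"api": "servo_tool", "payload": {"series": [[[1.92, -0.56, 0, 0, 0, 0, 1], [1.92, -0.56, 0, 0, 0, 0, 1], [1.92, -0.56, 0, 0, 0, 0, 1], [1.92, -0.56, 0, 0, 0, 0, 1]]]}}

```text
time_s: 13.55
tool_pos: [532.0, 81.4, 30.8]
eef_rot: [-3.141, 0.001, -0.284]
force: [-2.2, 0.8, 4.8]
gripper_width: 27.5
gripper_force: 26.6
```

Call:
{"api": "servo_tool", "payload": {"series": [[[1.92, -0.56, 0.2, 0, 0, 0, 1], [1.92, -0.56, 0, 0, 0, 0, 1], [1.92, -0.56, 0, 0, 0, 0, 1], [1.92, -0.56, 0, 0, 0, 0, 1]]]}}

```text
time_s: 13.95
tool_pos: [539.7, 79.1, 30.8]
eef_rot: [-3.142, 0.001, -0.284]
force: [-1.6, 0.1, 2.9]
gripper_width: 27.5
gripper_force: 26.5
```

Call:
{"api": "servo_tool", "payload": {"series": [[[1.92, -0.56, 0, 0, 0, 0, 1], [1.92, -0.56, 0, 0, 0, 0, 1], [1.92, -0.56, 0, 0, 0, 0, 1], [1.92, -0.56, 0, 0, 0, 0, 1]]]}}

```text
time_s: 14.35
tool_pos: [547.4, 76.8, 30.8]
eef_rot: [3.142, 0.001, -0.284]
force: [-2.0, 0.1, 2.6]
gripper_width: 27.8
gripper_force: 26.4
```

Call:
{"api": "servo_tool", "payload": {"series": [[[1.92, -0.56, 0, 0, 0, 0, 1], [1.92, -0.56, 0, 0, 0, 0, 1], [1.92, -0.56, 0, 0, 0, 0, 1], [1.92, -0.56, 0, 0, 0, 0, 1]]]}}

```text
time_s: 14.75
tool_pos: [555.0, 74.6, 30.8]
eef_rot: [-3.142, 0.001, -0.283]
force: [-0.7, 0.2, 1.0]
gripper_width: 27.4
gripper_force: 26.3
```

Call:
{"api": "servo_tool", "payload": {"series": [[[1.44, -0.42, 0, 0, 0, 0, 1], [1.44, -0.42, 0, 0, 0, 0, 1], [1.44, -0.42, 0, 0, 0, 0, 1], [1.44, -0.42, 0, 0, 0, 0, 1]]]}}

```text
time_s: 15.15
tool_pos: [560.8, 72.9, 30.8]
eef_rot: [-3.142, 0.001, -0.284]
force: [-0.1, 0.4, -0.1]
gripper_width: 27.1
gripper_force: 26.2
```

Call:
{"api": "servo_tool", "payload": {"series": [[[1.44, -0.42, 0, 0, 0, 0, 1], [1.44, -0.42, 0, 0, 0, 0, 1], [1.44, -0.42, 0, 0, 0, 0, 1], [1.44, -0.42, 0, 0, 0, 0, 1]]]}}

```text
time_s: 15.55
tool_pos: [566.0, 71.1, 30.8]
eef_rot: [3.141, 0.002, -0.284]
force: [-4.9, -2.2, 3.7]
gripper_width: 27.6
gripper_force: 26.4
```

Call:
{"api": "servo_tool", "payload": {"series": [[[1.44, -0.42, 0, 0, 0, 0, 1], [1.44, -0.42, 0, 0, 0, 0, 1], [1.44, -0.42, 0, 0, 0, 0, 1], [1.44, -0.42, 0, 0, 0, 0, 1]]]}}

```text
time_s: 15.95
tool_pos: [571.6, 69.3, 30.8]
eef_rot: [3.141, 0.003, -0.284]
force: [-6.1, -2.5, 4.6]
gripper_width: 27.4
gripper_force: 26.6
```

Call:
{"api": "servo_tool", "payload": {"series": [[[1.44, -0.42, 0, 0, 0, 0, 1], [1.44, -0.42, 0, 0, 0, 0, 1], [1.44, -0.42, 0, 0, 0, 0, 1], [1.44, -0.42, 0, 0, 0, 0, 1]]]}}

```text
time_s: 16.35
tool_pos: [578.0, 67.6, 30.8]
eef_rot: [3.141, 0.001, -0.284]
force: [-4.0, -3.3, 1.8]
gripper_width: 27.0
gripper_force: 26.3
```

Call:
{"api": "servo_tool", "payload": {"series": [[[1.44, -0.42, 0, 0, 0, 0, 1], [1.44, -0.42, 0, 0, 0, 0, 1], [1.44, -0.42, 0, 0, 0, 0, 1], [1.44, -0.42, 0, 0, 0, 0, 1]]]}}

```text
time_s: 16.75
tool_pos: [583.8, 66.2, 30.8]
eef_rot: [-3.142, 0.001, -0.283]
force: [-4.6, -3.6, 2.1]
gripper_width: 27.4
gripper_force: 26.2
```

Call:
{"api": "servo_tool", "payload": {"series": [[[1.44, -0.42, 0, 0, 0, 0, 1], [1.44, -0.42, 0, 0, 0, 0, 1], [1.44, -0.42, 0, 0, 0, 0, 1], [1.44, -0.42, 0, 0, 0, 0, 1], [1.44, -0.42, 0, 0, 0, 0, 1], [1.44, -0.42, 0, 0, 0, 0, 1]]]}}

```text
time_s: 17.35
tool_pos: [592.5, 63.7, 30.8]
eef_rot: [-3.142, 0.001, -0.283]
force: [-2.0, -2.9, 0.5]
gripper_width: 27.1
gripper_force: 26.1
```

Call:
{"api": "servo_tool", "payload": {"series": [[[1.44, -0.42, 0, 0, 0, 0, 1], [1.44, -0.42, 0, 0, 0, 0, 1], [1.44, -0.42, 0, 0, 0, 0, 1], [1.44, -0.42, 0, 0, 0, 0, 1], [1.44, -0.42, 0, 0, 0, 0, 1], [1.44, -0.42, 0, 0, 0, 0, 1]]]}}

```text
time_s: 17.95
tool_pos: [601.1, 61.2, 30.8]
eef_rot: [-3.142, 0.001, -0.284]
force: [-3.1, -3.9, 0.4]
gripper_width: 27.5
gripper_force: 26.1
```

Call:
{"api": "servo_tool", "payload": {"series": [[[1.44, -0.42, 0, 0, 0, 0, 1], [1.44, -0.42, 0, 0, 0, 0, 1], [1.44, -0.42, 0, 0, 0, 0, 1], [1.44, -0.42, 0, 0, 0, 0, 1], [1.44, -0.42, 0, 0, 0, 0, 1], [1.44, -0.42, 0, 0, 0, 0, 1]]]}}

```text
time_s: 18.55
tool_pos: [609.7, 58.7, 30.9]
eef_rot: [-3.141, 0.001, -0.284]
force: [-2.6, -2.9, -1.1]
gripper_width: 27.8
gripper_force: 26.1
```

Call:
{"api": "servo_tool", "payload": {"series": [[[1.44, -0.42, 0, 0, 0, 0, 1], [1.44, -0.42, 0, 0, 0, 0, 1], [1.44, -0.42, 0, 0, 0, 0, 1], [1.44, -0.42, 0, 0, 0, 0, 1], [1.44, -0.42, 0, 0, 0, 0, 1]]]}}

```text
time_s: 19.05
tool_pos: [616.9, 56.6, 30.8]
eef_rot: [-3.141, 0.001, -0.284]
force: [-2.3, -2.9, -1.0]
gripper_width: 27.6
gripper_force: 26.1
```

Call:
{"api": "servo_tool", "payload": {"series": [[[0.96, -0.28, 0, 0, 0, 0, 1], [0.96, -0.28, 0, 0, 0, 0, 1], [0.96, -0.28, 0, 0, 0, 0, 1], [0.96, -0.28, 0, 0, 0, 0, 1], [0.96, -0.28, 0, 0, 0, 0, 1]]]}}

```text
time_s: 19.55
tool_pos: [621.7, 55.2, 30.8]
eef_rot: [-3.141, 0.001, -0.284]
force: [-2.8, -2.5, -0.8]
gripper_width: 27.5
gripper_force: 26.0
```

Call:
{"api": "servo_tool", "payload": {"series": [[[0.96, -0.28, 0, 0, 0, 0, 1], [0.96, -0.28, 0, 0, 0, 0, 1], [0.96, -0.28, 0, 0, 0, 0, 1], [0.96, -0.28, 0, 0, 0, 0, 1], [0.96, -0.28, 0, 0, 0, 0, 1]]]}}

```text
time_s: 20.05
tool_pos: [626.4, 53.8, 30.8]
eef_rot: [-3.142, 0.002, -0.283]
force: [-5.3, -2.8, 0.7]
gripper_width: 27.7
gripper_force: 26.2
```

Call:
{"api": "servo_tool", "payload": {"series": [[[0.96, -0.28, 0, 0, 0, 0, 1], [0.96, -0.28, 0, 0, 0, 0, 1], [0.96, -0.28, 0, 0, 0, 0, 1]]]}}

```text
time_s: 20.35
tool_pos: [628.9, 53.1, 30.8]
eef_rot: [-3.142, 0.002, -0.283]
force: [-5.5, -2.6, -0.0]
gripper_width: 27.3
gripper_force: 26.3
```

Call:
{"api": "servo_tool", "payload": {"series": [[[0.96, -0.28, 0, 0, 0, 0, 1], [0.96, -0.28, 0, 0, 0, 0, 1], [0.96, -0.28, 0, 0, 0, 0, 1]]]}}

```text
time_s: 20.65
tool_pos: [631.7, 52.3, 30.9]
eef_rot: [-3.142, 0.002, -0.283]
force: [-5.3, -2.3, 2.4]
gripper_width: 27.6
gripper_force: 26.3
```

Call:
{"api": "servo_tool", "payload": {"series": [[[0.48, -0.14, 0, 0, 0, 0, 1], [0, 0, 0, 0, 0, 0, 1]]]}}

```text
time_s: 20.85
tool_pos: [632.2, 52.1, 30.9]
eef_rot: [-3.142, 0.002, -0.283]
force: [-5.4, -2.5, 0.1]
gripper_width: 27.8
gripper_force: 26.3
```

Call:
{"api": "servo_tool", "payload": {"series": [[[0.48, -0.14, 0, 0, 0, 0, 1], [0, 0, 0, 0, 0, 0, 1]]]}}

```text
time_s: 21.05
tool_pos: [632.7, 52.0, 30.9]
eef_rot: [-3.142, 0.002, -0.283]
force: [-6.2, -1.9, 1.2]
gripper_width: 27.9
gripper_force: 26.3
```

Call:
{"api": "servo_tool", "payload": {"series": [[[0.48, -0.14, 0, 0, 0, 0, 1], [0.48, -0.14, 0, 0, 0, 0, 1], [0, 0, 0, 0, 0, 0, 1]]]}}

```text
time_s: 21.35
tool_pos: [633.6, 51.7, 30.8]
eef_rot: [-3.142, 0.002, -0.283]
force: [-6.2, -2.8, 1.4]
gripper_width: 27.9
gripper_force: 26.3
```

Call:
{"api": "servo_tool", "payload": {"series": [[[0.48, -0.14, 0, 0, 0, 0, 1], [0.48, -0.14, 0, 0, 0, 0, 1], [0, 0, 0, 0, 0, 0, 1]]]}}

```text
time_s: 21.65
tool_pos: [635.1, 51.6, 30.9]
eef_rot: [-3.141, 0.002, -0.283]
force: [-4.3, 0.1, -0.4]
gripper_width: 27.6
gripper_force: 25.9
```

The sideways force dropped from about 3.5 N to 1 N, so the pawl has probably clicked. I verify with pictures before letting go.

```bash
python3 - <<'E'
from h import *
print(telemetry.get_obs()['force'])
a=snap('side')['frame'][175:255,245:345]
s=cv2.resize(cv2.cvtColor(a,cv2.COLOR_RGB2BGR),None,fx=7,fy=7,interpolation=cv2.INTER_CUBIC)
cv2.imwrite('pics/s6.png',np.clip(s*1.3,0,255).astype(np.uint8))
E
```

```text
[-4.26869477  0.1029519  -0.42741127]
```

View pics/s6.png

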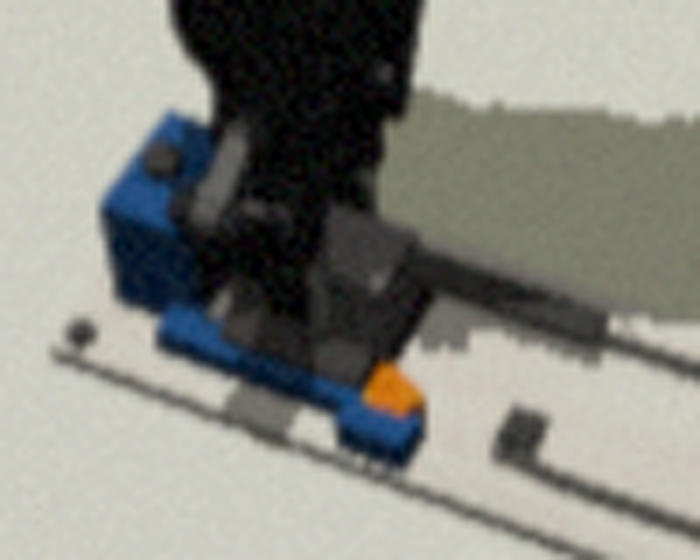

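The picture shows the orange pawl at (393,392) standing out behind the hood's rear. I back off gently to feel whether it holds.

Call:
{"api": "servo_tool", "payload": {"series": [[[-0.48, 0.14, 0, 0, 0, 0, 1], [-0.48, 0.14, 0, 0, 0, 0, 1], [0, 0, 0, 0, 0, 0, 1]]]}}

```text
time_s: 22.0
tool_pos: [634.2, 51.8, 30.8]
eef_rot: [-3.141, 0.001, -0.283]
force: [-2.5, 2.2, -1.8]
gripper_width: 27.4
gripper_force: 25.8
```

Call:
{"api": "servo_tool", "payload": {"series": [[[-0.48, 0.14, 0, 0, 0, 0, 1], [-0.48, 0.14, 0, 0, 0, 0, 1], [0, 0, 0, 0, 0, 0, 1]]]}}

```text
time_s: 22.3
tool_pos: [633.8, 51.8, 31.0]
eef_rot: [-3.141, -0.0, -0.284]
force: [2.7, 1.8, -4.0]
gripper_width: 27.5
gripper_force: 25.4
```

The force reversed and motion stopped, so the pawl holds. I release and lift off.

Call:
{"api": "servo_tool", "payload": {"series": [[[0, 0, 0, 0, 0, 0, 0.2], [0, 0, 0, 0, 0, 0, 0], [0, 0, 0, 0, 0, 0, -0.3], [0, 0, 0, 0, 0, 0, -0.5], [0, 0, 0, 0, 0, 0, -0.5], [0, 0, 20, 0, 0, 0, -0.5], [0, 0, 30, 0, 0, 0, -0.5], [-10, 0, 40, 0, 0, 0, -0.5], [-40, 0, 20, 0, 0, 0, -0.5], [-40, 0, 10, 0, 0, 0, -0.5], [-40, 0, 0, 0, 0, 0, -0.5], [0, 0, 0, 0, 0, 0, -0.5]]]}}

```text
time_s: 23.5
tool_pos: [499.5, 51.7, 151.7]
eef_rot: [3.142, 0.002, -0.283]
force: [0.6, -0.2, -0.2]
gripper_width: 63.8
gripper_force: 0.0
```

Call:
{"api": "servo_tool", "payload": {"series": [[[-40, -20, 0, 0, 0, 0, -0.5], [-40, -20, 0, 0, 0, 0, -0.5], [-40, -20, 0, 0, 0, 0, -0.5], [0, 0, 0, 0, 0, 0, -0.5], [0, 0, 0, 0, 0, 0, -0.5], [0, 0, 0, 0, 0, 0, -0.5]]]}}

```text
time_s: 24.1
tool_pos: [384.1, -8.0, 151.0]
eef_rot: [-3.141, 0.001, -0.283]
force: [-0.1, 0.4, -0.7]
gripper_width: 64.3
gripper_force: 0.0
```

```bash
python3 - <<'E'
from h import *
o=telemetry.get_obs();print(o['time_s'],o['tool_pos'])
a=snap('side')['frame'][175:255,245:345];b=snap('top')['frame'][145:225,270:345]
f=lambda a:cv2.resize(cv2.cvtColor(a,cv2.COLOR_RGB2BGR),None,fx=4.5,fy=4.5,interpolation=cv2.INTER_CUBIC)
cv2.imwrite('pics/s7.png',np.clip(np.hstack([f(a),f(b)])*1.3,0,255).astype(np.uint8))
E
```

```text
24.1 [384.09029321  -8.02580042 151.03000166]
```

View pics/s7.png

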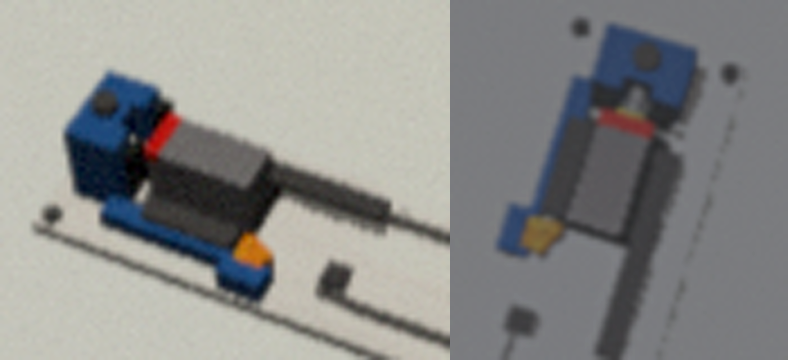

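The hood sits against the probe plate, red face at (627,122) in the top crop. The pawl is out behind its rear at (541,233), and the arm is clear.

```bash
python3 -c "
from plant import manip
print(manip.close_job())"
```

```text
the job is handed in; nothing more can be done
None
```

The hood is caught behind the pawl, red face against the probe plate; the arm is clear and I handed the job in at about 24 s (no verdict was returned).

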